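Clamp the microtube block in the shaker and lock the bar with the ball-lock pin

TASK

Swing the shaker's hold-down bar all the way down over the block of microtubes. Then take the ball-lock pin by squeezing its red button in against the black handle, slide it fully home through the fork and the bar's eye from the robot's side, and let go so that the button springs out and the balls lock it. Leave the block in its nest and the tape roll, dropper bottle and black marker where they are.

Things in the scene. Friction and masses are not known exactly. Their poses are not given: they have to be found in the camera images.
- shaker: White bench shaker with aluminium platform, fixed to the bench, 170x216 mm, platform 62 mm up. Origin: centre of its underside on the bench. z up; +x from its front panel (robot's side) to its back; +y from the bar's hinge to the fork. Nest with the block in the middle; two steel fork ears at y=+55 mm, hinge ears at y=-55 mm, both 127 mm high and x=-17 to +17 mm.
- fork_mouth (a point): Centre of the hole in the front face of the front fork ear, 115 mm above the bench; axes as the shaker's. The pin goes in here along +x (level). Ears 8 mm thick, 24 mm wide, 18 mm apart (34 mm outside to outside); their holes are 12 mm across. With the bar down, the 16 mm thick eye at its end fills the gap; its 13 mm hole lines up.
- hold_bar (a joint): Angle of the hold-down bar, rad: 0 = level, fully down on its stop, eye between the fork ears; grows as it swings up (1.57 upright, 1.85 open stop). Starts at 1.3 to 1.8. A friction hinge (0.16 N m) keeps it where it is left. Fully down, its rubber shoe stands just under 1 mm above the tube caps.
- bar_hinge (a point): Point on the bar's hinge axis, 115 mm above the bench, middle of the bar's width; its axes turn with the bar: x along the hinge axis (as the shaker's x), +y along the bar to its free end, z out of the bar's top face (when open, that face looks to the shaker's -y side). Bar 16 mm wide, top face 6 mm above the axis; eye 110 mm from the hinge, 24 mm across.
- bar_tab (a point): Top middle of the blue finger tab at the bar's free end, 148.5 mm from the hinge axis, 9 mm above the bar's centre line; axes as bar_hinge. Tab 20 mm wide (x), 32 mm long, 14 mm thick; with the bar down it sticks out beyond the fork, its top 124 mm above the bench.
- lock_pin: Steel ball-lock pin, black square handle, 0.14 kg. Origin on the axis at the shoulder; +x to the nose. From x=0: shank 10 mm thick to 47, cone nose to 57 mm; balls at 39.5 mm stand 3.4 mm proud each side unless the button is in. Behind: collar 18 mm across to -3, waist 10 mm across to -39, handle plate 40x40 mm to -47, red button 30 mm across to -56. Lies on the bench nose down by 0.17 rad.
- pin_grip (a point): Point on the pin's axis 45 mm behind its shoulder: the middle of the pinch when one finger pushes the button fully in (end then at -51 mm) and the other bears on the front of the handle plate (-39 mm), both above the waist, fingers closing along the pin's axis. Axes as the pin's: x to the nose, z up and square to the axis as it lies.
- pin_button (a joint): Travel of the pin's red button, m: 0 = out (balls out, locked), 0.005 = fully in (balls sunk flush). Spring: 4 N to start, 9 N fully in. While the balls are inside a hole it cannot come out beyond about 0.003.
- microtube_block: Aluminium block 50x70x30 mm with 15 capped microtubes (caps to 33.5 mm), standing in the shaker's nest. Origin: centre of its underside. Stays there.
- tape_roll: Beige roll of label tape lying flat, 63 mm across, 18 mm high; origin: centre of its underside. A bystander.
- reagent_bottle: Small white dropper bottle with yellow cap, 34 mm across, 72 mm high; origin: centre of its underside. A bystander.
- marker_black: Black marker pen, 140 mm long, 12 mm thick, lying in front of the shaker; origin: centre of its underside, length along its y. A bystander.
Mind the look-alikes: they are no part of the job. What is shaped like the microtube_block but pink or turquoise is not meant.

How it is judged (in metres and radians):
On the way, in this order (a step that is already met when the one before it is completed fails the run):
1. The hold-down bar is down on its stop (value of joint hold_bar below 0.03 rad), for 0.2 s.
2. The pin's nose is in the fork with its button pressed in (x of lock_pin in the frame of fork_mouth between -0.045 and 0.004 m and y of lock_pin in the frame of fork_mouth between -0.006 and 0.006 m and z of lock_pin in the frame of fork_mouth between -0.008 and 0.008 m and value of joint pin_button above 0.0035 m), for 0.1 s.
At the end, for the whole second after the job is handed in: Bar down (under 0.03 rad); pin through fork and eye, its shoulder within 6 mm of the fork mouth, in line within 0.12 rad, at rest, button out (under 1 mm), so locked; the block still in its nest (6 mm) (value of joint hold_bar below 0.03 rad and x of lock_pin in the frame of fork_mouth above -0.005 m and distance between lock_pin and fork_mouth below 0.006 m and angle between the x axis of lock_pin and the x axis of fork_mouth, either way round below 0.12 rad and value of joint pin_button below 0.001 m and linear speed of lock_pin below 0.01 m/s and horizontal distance between microtube_block and shaker below 0.006 m and z of microtube_block in the frame of shaker below 0.066 m); the robot touches nothing.
It fails at once if The tape roll is moved by more than 3 cm (distance of tape_roll from where it was at the start of the episode above 0.03 m).
It fails at once if The dropper bottle is moved by more than 3 cm (distance of reagent_bottle from where it was at the start of the episode above 0.03 m).
It fails at once if The black marker is moved by more than 3 cm (distance of marker_black from where it was at the start of the episode above 0.03 m).
It also fails if it takes over 62 s, if anything falls off the work surface, if the arm or the gripper's body presses on something with over 40 N, if the wrist force passes 120 N, or if a joint passes its speed limit or range.

ROBOT

A 6-joint arm with a two-finger parallel gripper is mounted at the origin on a cart in front of the work surface, level with it; the furniture and walls round the work are solid. World frame = base frame: x ahead of the robot, y to its left, z up, the work surface at z = 0. Lengths are in mm, angles in rad, forces in N, time in s.
With the tool pointing down it reaches from about 350 to 875 mm from the base axis. Payload 4.2 kg.
Tool frame: the origin (TCP) lies between the finger pads; the fingertips stand 14 mm ahead of it and the grasp point (between the pads) lies 5 mm behind it; z points along the fingers, y is the line along which they close (so a half turn about z gives the same grasp; the last joint's range is limited). The gripper opens to 85 mm and grips with 20 to 120 N. Pads are 22 mm wide; open, the fingers measure 114 mm over their backs; the gripper's body (76 mm by 85 mm) begins 54 mm behind the grasp point. The pads swing forward as they close: fully open they stand 13 mm farther back than shut.
Start: joints at [-0.966, 0.385, 0.008, 0, -1.194, -0.259], TCP at [211.858, -587.976, 245.312] pointing down, gripper open.
Joint ranges: [-3.14, 3.14], [-1.21, 2.06], [-1.07, 1.41], [-3.16, 2.05], [-2.99, -0.16], [-3.1, 3.1]. Speed limits (rad/s): [2.79, 2.79, 3.14, 3.14, 3.14, 3.14].

INTERFACE

Orientations are given as a unit quaternion [x, y, z, w].
In Python, from bench import * gives the robot as it stands.
- The arm moves only by the tool carry_out, never from a script. Its argument "motion" is a list of rows, each a list of 7 numbers: the turn, a rotation vector about the tool's x, y, z in rad, then the shift along the tool's x, y, z in mm, then the opening, from -1 (shut) to 1 (fully open), so that 0 is half open. A call has 1 to 5 rows; each row is the pose to reach, as a shift and turn from the pose commanded when the call began, along the tool's axes at that moment; what a row does not reach only later rows make up. A row lasts 1/8 s, in which the tool goes at most 62.5 mm and 10.7 degrees, less where a joint would pass 70% of its speed; a pose out of reach is approached as far as the arm can. A call with a gripper value outside its range is refused whole. The fingers move at their own pace and stop on an object; the grip force is fixed at half the most. Time passes only in rows, so rows that repeat a pose let the fingers close. It gives the time, the measured TCP pose, the force, the opening and the grip force at its end, in the units of the state.
- read_state(): the state, without advancing time (a new reading comes with each control period).
- get_image(name): name is "scene" or "top" or "wrist"; returns a dict with "color" (400x640x3 uint8, blue, green, red), "mtx" (3x3 intrinsics, pixels), "position" and "orientation" of the camera in the world. Camera axes: x right, y down, z forward; pixel columns grow to the right and rows downward; lengths in mm; the calibration is good to about 2 mm. A picture is of the moment at which its call begins. There is no depth.
- job_done(): hands the job in; it is judged then, once.
The state is a dict: "clock": time; "joints": joint angles; "joint_vel": joint speeds; "joint_efforts": joint torques, N m; "position": TCP position; "ee_rot": TCP orientation; "contact_force": force on the tool from outside, world axes, zero at the start; "wrist_torque": the same for the moment, N m; "gripper_width": finger opening in mm; "grasp_force": force on a finger pad.
Only numpy, scipy, OpenCV 4.12 (cv2) and the standard library are available. Lean on these libraries where they do the work, as an engineer would, in place of code of your own. Each camera call takes 0.05 s, during which the arm holds its last target. There are 200 camera calls.

## Working session

There is one attempt and no reset: what is moved stays moved. The work goes in short steps, Python scripts to look and compute and a tool call to move; the robot and the scene stay as the last step left them, time stands still between calls to the robot, and variables do not carry over. Pictures are saved under pics/ and viewed, at most 10 in all, crops included, and the job is handed in when it is done.

Besides the shell and the picture viewer there is one more tool, called after ">>>" as name(argument=value, ...), one argument or row to a line, values as JSON. carry_out: Moves the arm, as the interface text tells. Its arguments: {"type":"object","properties":{"motion":{"type":"array"}},"required":["motion"]}

```bash
mkdir -p pics; ls
cat > h.py <<'E'
from bench import *
import numpy as np, cv2
from scipy.spatial.transform import Rotation as R
def ray(im,u,v):
    d=np.linalg.inv(im["mtx"])@[u,v,1.]
    return np.array(im["position"]),R.from_quat(im["orientation"]).apply(d)
def plane(im,u,v,z):
    p,d=ray(im,u,v); return p+d*(z-p[2])/d[2]
def proj(im,P):
    q=R.from_quat(im["orientation"]).inv().apply(np.array(P)-im["position"]); q=im["mtx"]@q; return q[:2]/q[2]
def tri(l):
    A=0;b=0
    for im,u,v in l:
        p,d=ray(im,u,v); d=d/np.linalg.norm(d); M=np.eye(3)-np.outer(d,d); A=A+M; b=b+M@p
    return np.linalg.solve(A,b)
def save(n,im): cv2.imwrite(f"pics/{n}.png",im["color"])
E
python3 - <<'E'
from h import *
for n in("scene","top"):
    im=get_image(n); save(n+"0",im); print(n,im["position"],im["orientation"],im["mtx"].tolist())
print(read_state())
E
```

```text
pics
scene [-275.04661274 -836.43905659  586.67497246] [ 0.76798661 -0.33291709  0.21875303 -0.50150762] [[414.1619017427056, 0.0, 323.193710995156], [0.0, 414.1619017427056, 195.1401924905981], [0.0, 0.0, 1.0]]
top [ 462.03134239  -98.60814132 1520.33430036] [ 0.71018979 -0.70338539  0.01482906 -0.02568175] [[443.56543892369046, 0.0, 325.4363499309351], [0.0, 443.56543892369046, 198.08674656459004], [0.0, 0.0, 1.0]]
{'clock': 0.1, 'joints': array([-9.66405963e-01,  3.85483105e-01,  6.74358996e-03, -4.14314564e-04,
       -1.19396045e+00, -2.58620800e-01]), 'joint_vel': array([-2.73405340e-04, -2.06155473e-03,  3.83239947e-03,  2.07215360e-03,
        9.06924307e-04,  5.82260788e-05]), 'joint_efforts': array([-2.42952001e-04, -3.93320024e+01,  1.88929117e+01,  4.19798613e+00,
       -2.56772662e-03, -3.68988140e-08]), 'position': array([ 211.68566823, -587.54029203,  244.32451655]), 'ee_rot': array([-1.71949483e-01,  9.85105290e-01,  9.45102176e-04, -2.23187285e-04]), 'contact_force': array([-0.03370979, -0.08790201, -0.46235831]), 'wrist_torque': array([ 0.01450424, -0.00105295,  0.02978132]), 'grasp_force': 0.0, 'gripper_width': 85.69994554355394}
```

View pics/scene0.png

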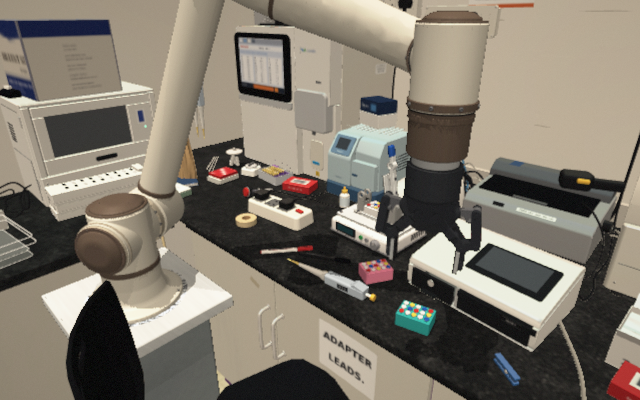

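View pics/top0.png

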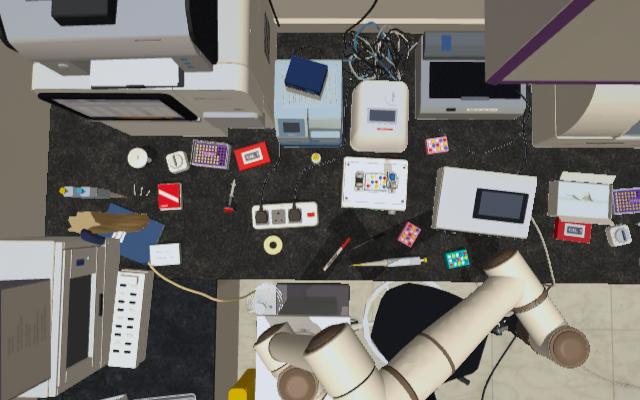

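Run:
```python
import cv2,numpy as np
t=cv2.imread("pics/top0.png");s=cv2.imread("pics/scene0.png")
a=cv2.resize(t[140:280,200:440],None,fx=3.3,fy=3.3,interpolation=2)[:,:790]
cv2.imwrite("pics/c1.png",a)
b=cv2.resize(s[140:265,225:425],None,fx=4,fy=4,interpolation=2)
cv2.imwrite("pics/c2.png",b)
```

```text
(no output)
```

View pics/c1.png

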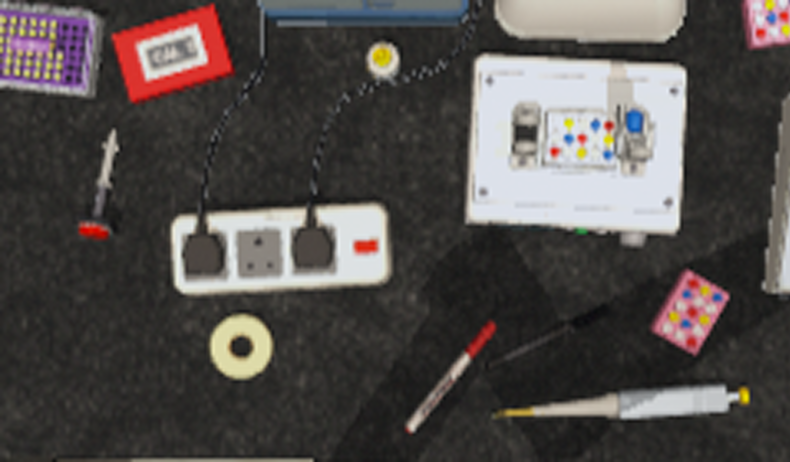

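View pics/c2.png

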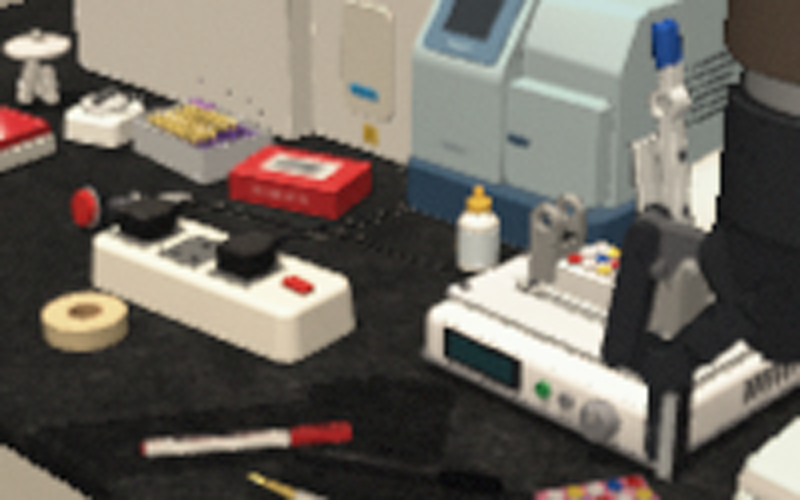

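Run:
```python
from h import *
top=get_image("top");sc=get_image("scene")
c=lambda x,y:(200+x/3.3,140+y/3.3)
d=lambda x,y:(225+x/4,140+y/4)
P=[plane(top,*c(*q),55) for q in[(474,56),(687,66),(681,233),(467,222)]]
print("shaker",np.round(P,1).tolist(),np.mean(P,0),[np.linalg.norm(P[i]-P[i-1]) for i in range(4)])
for a,b in((0,1),(3,2)):
    v=P[a]-P[b];print("yaw",np.arctan2(-v[0],v[1]))
for a,b in((3,0),(2,1)):
    v=P[b]-P[a];print("yaw",np.arctan2(v[1],v[0]))
print("fork",plane(top,*c(526,135),127),"block",plane(top,*c(581,137),95))
print("tab",tri([(top,*c(635,122)),(sc,*d(666,43))]),)
h=cv2.cvtColor(top["color"],cv2.COLOR_BGR2HSV);
m=((h[...,0]<8)|(h[...,0]>172))&(h[...,1]>150)&(h[...,2]>80); ys,xs=np.nonzero(m[200:220,220:240]);print("btn px",xs.mean()+220,ys.mean()+200,len(xs))
h2=cv2.cvtColor(sc["color"],cv2.COLOR_BGR2HSV);m=((h2[...,0]<8)|(h2[...,0]>172))&(h2[...,1]>150)&(h2[...,2]>60); y2,x2=np.nonzero(m[182:200,238:254]);print(x2.mean()+238,y2.mean()+182,len(x2))
b=tri([(top,xs.mean()+220,ys.mean()+200),(sc,x2.mean()+238,y2.mean()+182)]);print("btn",b,plane(top,xs.mean()+220,ys.mean()+200,25))
print("nose",plane(top,*c(113,132),5))
print("tape",plane(top,*c(241,347),18),"bottle",plane(top,*c(382,58),72),"marker",plane(top,*c(607,309),10),plane(top,*c(488,366),10))
print("strip",[plane(top,*c(*q),40) for q in((172,215),(387,205),(390,283),(178,293))])
```

```text
shaker [[683.5, -134.8, 55.0], [675.0, -348.8, 55.0], [507.1, -342.8, 55.0], [516.1, -129.1, 55.0]] [ 595.4214445  -238.88837154   55.        ] [np.float64(167.4936546925186), np.float64(214.18710849616545), np.float64(168.00942933006593), np.float64(213.84533001189885)]
yaw -0.0394807127316138
yaw -0.041899577426418755
yaw -0.034121748127949596
yaw -0.036176224377960364
fork [ 597.03993113 -183.24326744  127.        ] block [ 598.64280976 -238.81328622   95.        ]
tab [ 595.03769308 -267.48201106  263.49632917]
btn px 228.06451612903226 209.96774193548387 31
245.2608695652174 191.5 46
btn [503.31099762 254.96046336  24.16555548] [504.41403647 253.82375767  25.        ]
nose [608.29865705 239.54733196   5.        ]
tape [387.21972997 100.35147042  18.        ] bottle [678.18235048 -42.76867116  72.        ] marker [ 429.72694436 -274.45387546   10.        ] [ 370.15772922 -152.76039694   10.        ]
strip [array([520.8909614 , 169.82721794,  40.        ]), array([533.08535458, -48.29709358,  40.        ]), array([454.27067354, -52.20374525,  40.        ]), array([442.00150154, 162.1978124 ,  40.        ])]
```

```bash
cat >> h.py <<'E'
YAW=-0.038; SH=np.array([595.4,-239,0.])
RS=R.from_euler("z",YAW)
def shk(p): return SH+RS.apply(p)      # shaker frame -> world
def tool(yaw,tilt=0):  # tool y = -axis, tool z = -(pin z); tilt = nose down
    A=R.from_euler("z",yaw)*R.from_euler("y",tilt); M=A.as_matrix()
    return R.from_matrix(np.c_[-M[:,1],-M[:,0],-M[:,2]])
def go(p,Rt):
    s=read_state(); Rm=R.from_quat(s["ee_rot"])
    print("turn",np.round((Rm.inv()*Rt).as_rotvec(),3),"shift",np.round(Rm.inv().apply(np.array(p)-s["position"]),1))
def edge(th,r,n=9):
    y=-55+r*np.cos(th)-n*np.sin(th); z=115+r*np.sin(th)+n*np.cos(th)
    return np.array([0,y-11,z+14])
E
python3 - <<'E'
from h import *
a=edge(1.5,142)-[0,20,0]; print(shk(a)); go(shk(a),tool(YAW))
for th,r in((1.35,142),(1.1,145),(.85,148),(.6,150),(.4,153),(.2,155),(.08,156),(0,156),(-.02,156)): print(th,np.round((edge(th,r)-a)*[0,-1,-1],0))
E
```

```text
[ 592.17333134 -323.87145816  271.28092291]
turn [ 1.000e-03  1.000e-03 -1.187e+00] shift [-447.3  119.3  -26.6]
1.35 [  0. -41.   2.]
1.1 [  0. -77.   9.]
0.85 [   0. -110.   25.]
0.6 [   0. -138.   50.]
0.4 [   0. -156.   74.]
0.2 [   0. -169.  103.]
0.08 [   0. -174.  121.]
0 [   0. -175.  133.]
-0.02 [   0. -175.  136.]
```

>>> carry_out(
  motion=[
    [0, 0, -0.18, -50, 13, -15, -1],
    [0, 0, -0.36, -100, 26, -27, -1],
    [0, 0, -0.54, -150, 40, -27, -1],
    [0, 0, -0.72, -200, 53, -27, -1],
    [0, 0, -0.9, -250, 66, -27, -1],
  ],
)

```text
clock: 0.82
position: [425.9, -439.9, 272.2]
ee_rot: [-0.586, 0.81, 0.0, 0.0]
contact_force: [0.8, 0.1, -0.3]
gripper_width: 0.2
grasp_force: 0.0
```

Run:
```python
from h import *
go(shk(edge(1.5,142)-[0,20,0]),tool(YAW)); print(read_state()["joints"])
```

```text
turn [ 0.     0.    -0.281] shift [-162.4 -121.5    1. ]
[-5.37682157e-01  3.46498098e-01  1.82729976e-02 -1.18479720e-04
 -1.24269985e+00  2.18613294e-01]
```

>>> carry_out(
  motion=[
    [0, 0, -0.14, -50, -40, 0, -1],
    [0, 0, -0.28, -100, -80, 0, -1],
    [0, 0, -0.281, -140, -110, 1, -1],
    [0, 0, -0.281, -162, -121, 1, -1],
    [0, 0, -0.281, -162, -121, 1, -1],
  ],
)

```text
clock: 1.45
position: [591.8, -325.0, 270.5]
ee_rot: [-0.692, 0.722, 0.001, -0.0]
contact_force: [0.2, -0.0, 0.0]
gripper_width: 0.2
grasp_force: 0.0
```

Run:
```python
from h import *
go(shk(edge(1.5,142)-[0,20,0]),tool(YAW))
a=get_image("scene");b=get_image("top")
c=cv2.resize(a["color"][130:270,320:460],None,fx=4,fy=4,interpolation=2)[:560]
w=get_image("wrist")["color"]; w=cv2.resize(w,(400,250))
o=np.zeros((560,790,3),np.uint8); o[:,:560]=c[:, :560]; o[:125,570:770]=cv2.resize(w,(200,125)); 
t=cv2.resize(b["color"][140:220,335:415],(220,220)); o[200:420,565:785]=t
cv2.imwrite("pics/v1.png",o)
```

```text
turn [ 0.001  0.    -0.004] shift [-1.1 -0.3 -0.7]
```

View pics/v1.png

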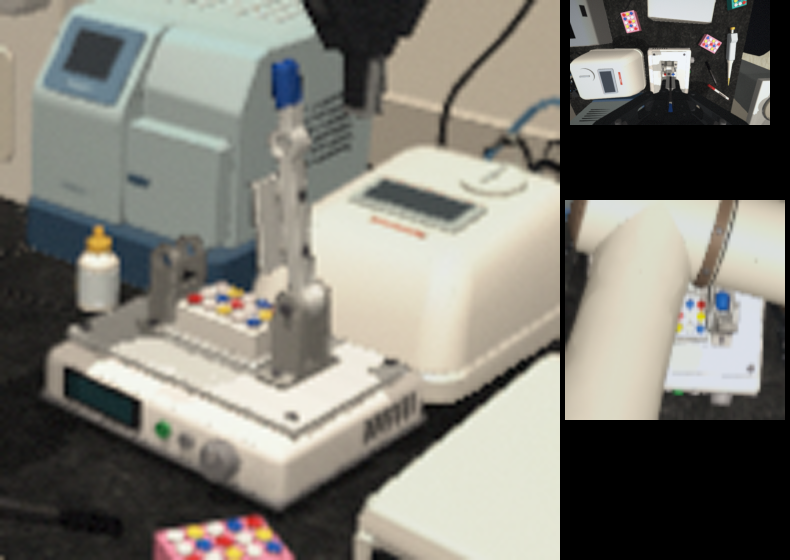

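The tool (fingertips near (365,105) in the enlarged view) is on the hinge side of the upright bar, level with the blue tab's lower end (285,100). I can push now.

>>> carry_out(
  motion=[
    [0, 0, 0, -22, 0, 1, -1],
    [0, 0, 0, -41, 0, 2, -1],
    [0, 0, 0, -60, 0, 5, -1],
    [0, 0, 0, -77, 0, 9, -1],
    [0, 0, 0, -94, 0, 17, -1],
  ],
)

```text
clock: 2.22
position: [595.5, -231.1, 254.5]
ee_rot: [-0.692, 0.722, -0.0, 0.0]
contact_force: [-0.2, -0.6, 0.1]
gripper_width: -0.1
grasp_force: 0.5
```

>>> carry_out(
  motion=[
    [0, 0, 0, -16, 0, 8, -1],
    [0, 0, 0, -30, 0, 20, -1],
    [0, 0, 0, -44, 0, 33, -1],
    [0, 0, 0, -54, 0, 45, -1],
    [0, 0, 0, -62, 0, 57, -1],
  ],
)

```text
clock: 2.85
position: [597.8, -169.8, 196.2]
ee_rot: [-0.691, 0.722, 0.0, -0.0]
contact_force: [-0.9, -0.1, -0.3]
gripper_width: -0.2
grasp_force: 0.3
```

>>> carry_out(
  motion=[
    [0, 0, 0, -7, 0, 14, -1],
    [0, 0, 0, -13, 0, 29, -1],
    [0, 0, 0, -17, 0, 42, -1],
    [0, 0, 0, -19, 0, 52, -1],
    [0, 0, 0, -19, 0, 58, -1],
  ],
)

```text
clock: 3.48
position: [598.6, -151.3, 138.5]
ee_rot: [-0.691, 0.722, 0.0, -0.0]
contact_force: [-0.3, -0.1, 1.1]
gripper_width: 0.0
grasp_force: 0.3
```

Run:
```python
from h import *
go(shk(edge(0,156)),tool(YAW))
```

```text
turn [ 0.001  0.    -0.006] shift [-2.2 -0.1  0.5]
```

>>> carry_out(
  motion=[
    [0, 0, 0, -2, 0, 1.5, -1],
    [0, 0, 0, -2, 0, 3, -1],
    [0, 0, 0, -2, 0, 3, -1],
  ],
)

```text
clock: 3.85
position: [599.1, -149.9, 138.0]
ee_rot: [-0.691, 0.722, -0.001, 0.0]
contact_force: [-1.8, -0.8, 5.3]
gripper_width: -0.2
grasp_force: 2.9
```

Run:
```python
from h import *
# pin estimate
nose=np.array([608.3,239.5]);btn=np.array([503.3,254.5])
yaw=np.arctan2(*(nose-btn)[::-1]); d=np.r_[(nose-btn)/np.linalg.norm(nose-btn)]
g=np.r_[btn+9*d,19.4]; print(yaw,g)
A=R.from_euler("z",yaw)*R.from_euler("y",.17)
t=g+A.apply([0,0,20.5+100]); print(t); go(t,tool(yaw,.17))
```

```text
-0.141897054604164 [512.20954544 253.22720779  19.4       ]
[532.39112413 250.34412512 138.16296441]
turn [-0.171 -0.009  0.098] shift [-396.9   84.2   -0.5]
```

>>> carry_out(
  motion=[
    [0, 0, 0, -2, 0, -30, -1],
    [0, 0, 0, -40, 0, -70, -1],
    [0, 0, 0, -90, 5, -85, -0.5],
    [0, 0, 0, -140, 15, -85, 0],
    [0, 0, 0, -190, 25, -85, 0],
  ],
)

```text
clock: 4.47
position: [582.0, 43.2, 221.8]
ee_rot: [-0.691, 0.723, -0.0, 0.001]
contact_force: [0.3, 0.8, -0.1]
gripper_width: 42.7
grasp_force: 0.0
```

```bash
cat >> h.py <<'E'
def pin(h,off=(0,0),yaw=-.142,g=(512.2,253.2,19.4),tilt=.17):
    A=R.from_euler("z",yaw)*R.from_euler("y",tilt); g=np.array(g)+[off[0],off[1],0]
    go(g+A.apply([0,0,20.5+h]),tool(yaw,tilt))
E
python3 - <<'E'
from h import *
pin(100); im=get_image("scene"); print(read_state()["joints"])
E
```

```text
turn [-0.171 -0.007  0.097] shift [-204.6   58.9   83.8]
[ 0.35848447  0.33114286 -0.13369267 -0.00225013 -1.10361114 -0.3975355 ]
```

>>> carry_out(
  motion=[
    [-0.04, 0, 0.02, -50, 15, 15, 0],
    [-0.08, 0, 0.05, -100, 30, 35, 0],
    [-0.13, -0.005, 0.08, -150, 45, 60, 0],
    [-0.171, -0.007, 0.097, -205, 59, 80, 0],
    [-0.171, -0.007, 0.097, -205, 59, 84, 0],
  ],
)

```text
clock: 5.15
position: [531.3, 252.0, 135.3]
ee_rot: [-0.654, 0.751, 0.065, -0.058]
contact_force: [0.0, -1.5, -0.6]
gripper_width: 42.6
grasp_force: 0.0
```

Run:
```python
from h import *
pin(100); w=get_image("wrist"); t=get_image("top"); s=get_image("scene")
print(w["position"],R.from_quat(w["orientation"]).as_matrix().round(2).tolist())
for p in((512.2,253.2,19.4),(503.4,254.5,21),(608.3,239.5,3)): print(proj(w,p))
o=np.zeros((600,800,3),np.uint8); o[:400,:640]=w["color"]; o[400:,:320]=cv2.resize(t["color"][150:220,340:452],(320,200)); o[400:,330:650]=cv2.resize(s["color"][165:245,320:448],(320,200))
cv2.imwrite("pics/v2.png",o)
```

```text
turn [ 0.003 -0.003  0.004] shift [ 1.5 -0.7 -3. ]
[541.01297353 167.92917103 262.30348504] [[-0.98, 0.18, -0.12], [0.14, 0.93, 0.33], [0.17, 0.31, -0.93]]
[318.80219274 198.38032018]
[329.22349922 198.48546773]
[205.0211498 198.1452025]
```

View pics/v2.png

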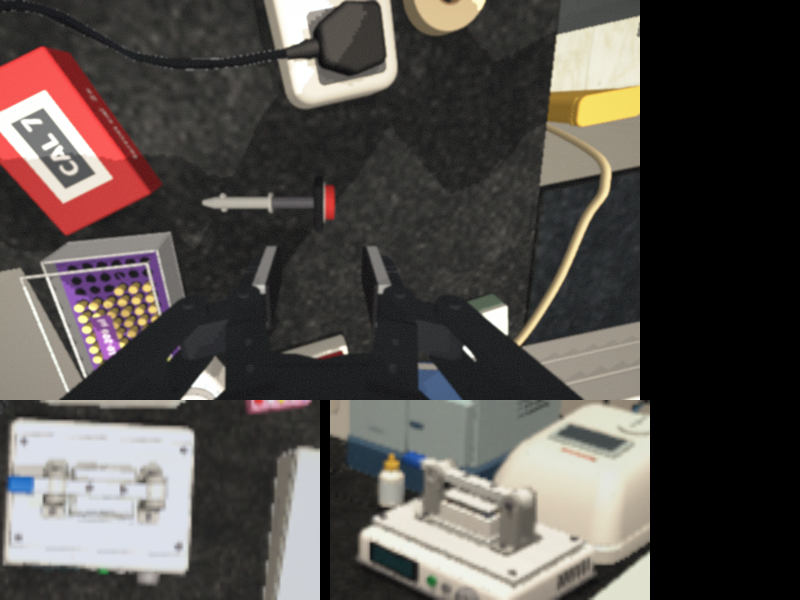

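Run:
```python
from h import *
w=get_image("wrist"); c=w["color"]; h=cv2.cvtColor(c,cv2.COLOR_BGR2HSV)
m=((h[...,0]<8)|(h[...,0]>172))&(h[...,1]>150)&(h[...,2]>80); m[:,:300]=0; m[:, 350:]=0; m[:170]=0;m[240:]=0
ys,xs=np.nonzero(m); print("red",xs.min(),xs.max(),ys.min(),ys.max(),xs.mean(),ys.mean())
g=h[...,2][185:222,195:320]
for x in(206,215,235,255,265,271,272):
    col=h[...,2][185:222,x].astype(int); k=np.nonzero(col>110)[0]+185; print(x,(k.min(),k.max()) if len(k) else None)
print("row203",h[...,2][203,196:345].tolist())
n=plane(w,202.5,203,2.2); co=plane(w,270.7,203,11.8)
print(n,co, np.arctan2((n-co)[1],(n-co)[0]),np.linalg.norm((n-co)[:2]))
b=plane(w,336,ys.mean(),11.8+56*.169); print("btn end",b)
# plate top edge front/back (z axis+20)
```

```text
red 327 336 188 221 331.57553956834533 204.39928057553956
206 (np.int64(203), np.int64(207))
215 (np.int64(201), np.int64(210))
235 (np.int64(200), np.int64(210))
255 (np.int64(200), np.int64(210))
265 (np.int64(200), np.int64(210))
271 (np.int64(197), np.int64(214))
272 (np.int64(196), np.int64(214))
row203 [34, 40, 36, 33, 43, 37, 38, 42, 49, 83, 113, 133, 146, 149, 153, 156, 162, 166, 168, 167, 175, 178, 177, 178, 176, 179, 177, 178, 177, 180, 178, 179, 179, 177, 177, 178, 178, 177, 180, 179, 178, 178, 177, 179, 179, 177, 177, 179, 180, 181, 176, 177, 179, 180, 179, 180, 179, 179, 180, 177, 177, 178, 178, 178, 179, 180, 179, 181, 178, 180, 181, 181, 180, 177, 183, 185, 174, 142, 109, 91, 92, 92, 90, 94, 90, 90, 94, 91, 90, 91, 89, 93, 90, 91, 93, 88, 93, 91, 92, 93, 92, 89, 92, 87, 89, 91, 91, 91, 91, 92, 91, 91, 92, 94, 93, 95, 90, 86, 73, 55, 43, 37, 35, 38, 40, 40, 36, 50, 98, 156, 202, 222, 224, 222, 223, 221, 219, 220, 213, 177, 115, 60, 46, 49, 48, 47, 53, 54, 52]
[613.54718036 240.46663206   2.2       ] [555.12906465 248.96463756  11.8       ] -0.1444554085641579 59.032976717156345
btn end [499.1574791  258.34524401  21.264     ]
```

Run:
```python
from h import *
w=get_image("wrist")
n=plane(w,204.3,205,2.2); co=plane(w,273,205.2,12.3); b=plane(w,336.5,204.6,11.8+56*.169)
d=np.array([np.cos(-.144),np.sin(-.144),0])
for p,x in((n,57),(co,-3),(b,-56)):
    print(p, "-> grip", (p-d*(x+45)*.9856)[:2], "angle to b",np.arctan2((p-b)[1],(p-b)[0]))
print(read_state()["position"])
```

```text
[613.07129231 242.38178501   2.2       ] -> grip [513.58059993 256.8082989 ] angle to b -0.1406791403765322
[553.92696077 251.07083139  12.3       ] -> grip [512.96020509 257.01116064] angle to b -0.1350803545449604
[499.01755196 258.53345855  21.264     ] -> grip [509.74694036 256.97765804] angle to b 0.0
[532.75388496 248.00640821 138.11064467]
```

Run:
```python
from h import *
G=(511.8,256.5,19.4)
pin(40,g=G); pin(0,g=G)
```

```text
turn [-0. -0. -0.] shift [-5.5  1.5 60.2]
turn [-0. -0. -0.] shift [ -5.5   1.5 100.2]
```

>>> carry_out(
  motion=[
    [0, 0, 0, -5, 1.5, 20, 0],
    [0, 0, 0, -5.5, 1.5, 40, 0],
    [0, 0, 0, -5.5, 1.5, 55, 0],
    [0, 0, 0, -5.5, 1.5, 60, 0],
    [0, 0, 0, -5.5, 1.5, 60, 0],
  ],
)

```text
clock: 6.02
position: [521.8, 255.6, 78.7]
ee_rot: [-0.653, 0.753, 0.064, -0.056]
contact_force: [0.1, 0.8, -0.2]
gripper_width: 43.1
grasp_force: 0.0
```

Run:
```python
from h import *
for k in range(3): get_image("top")
G=(511.8,256.5,19.4)
pin(0,g=G)
w=get_image("wrist"); 
b=tuple(np.array(G)); d=R.from_euler("z",-.142)*R.from_euler("y",.17)
for x in(102,45,42,6,-2,-6,-11): print(x-45,proj(w,np.array(G)+d.apply([x,0,0])))
for z in (0,20): print("platetop",[proj(w,np.array(G)+d.apply([x,0,z])).round() for x in (6,-2)])
cv2.imwrite("pics/v3.png",w["color"])
```

```text
turn [-0.    -0.     0.001] shift [ 1.1 -0.  40.2]
57 [171.3689866  224.31333503]
0 [254.29635901 224.41554392]
-3 [258.66167567 224.42092422]
-39 [311.05107837 224.48549473]
-47 [322.69457272 224.49984546]
-51 [328.5165115  224.50702106]
-56 [335.79411459 224.51599079]
platetop [array([311., 224.]), array([323., 224.])]
platetop [array([310., 237.]), array([323., 237.])]
```

View pics/v3.png

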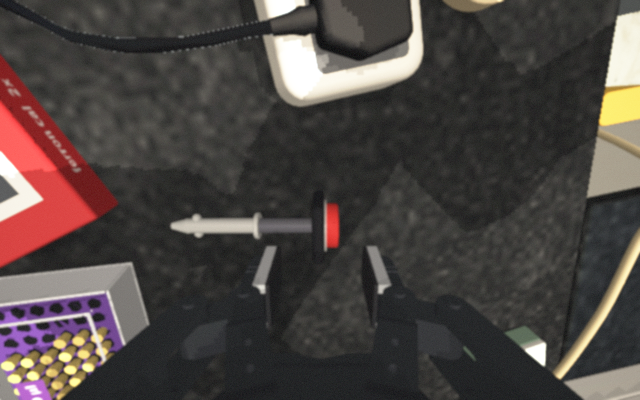

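>>> carry_out(
  motion=[
    [0, 0, 0, 0.5, 1.5, 12, 0],
    [0, 0, 0, 0.5, 1.5, 24, 0],
    [0, 0, 0, 0.5, 1.5, 34, 0],
    [0, 0, 0, 0.5, 1.5, 40, 0],
    [0, 0, 0, 0.5, 1.5, 40, 0],
  ],
)

```text
clock: 6.85
position: [513.1, 256.5, 38.8]
ee_rot: [-0.653, 0.752, 0.064, -0.057]
contact_force: [0.2, 0.1, 0.6]
gripper_width: 42.8
grasp_force: 0.0
```

Run:
```python
from h import *
for k in range(3): w=get_image("wrist")
pin(0,g=(510.3,256.5,19.4)); s=read_state(); print(s["contact_force"],s["gripper_width"])
cv2.imwrite("pics/v4.png",w["color"][120:370,170:490].repeat(2,0).repeat(2,1))
```

```text
turn [ 0.001 -0.001  0.001] shift [ 0.6 -0.4 -0.2]
[-0.32467054 -0.28087466  0.17794523] 42.85294065923437
```

View pics/v4.png

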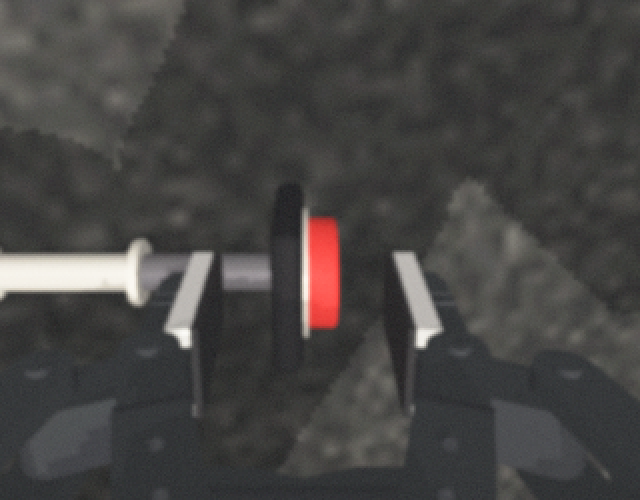

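>>> carry_out(
  motion=[
    [0, 0, 0, 0, 0, 0, -0.5],
    [0, 0, 0, 0, 0, 0, -1],
    [0, 0, 0, 0, 0, 0, -1],
    [0, 0, 0, 0, 0, 0, -1],
    [0, 0, 0, 0, 0, 0, -1],
  ],
)

```text
clock: 7.62
position: [513.4, 256.7, 39.8]
ee_rot: [-0.653, 0.752, 0.064, -0.056]
contact_force: [-0.8, -0.2, 5.9]
gripper_width: 9.9
grasp_force: 62.8
```

>>> carry_out(
  motion=[
    [0, 0, 0, 0, 0, -10, -1],
    [0, 0, 0, 0, 0, -30, -1],
    [0, 0, 0, 0, 0, -60, -1],
    [0, 0, 0, 0, 0, -90, -1],
    [0, 0, 0, 0, 0, -100, -1],
  ],
)

```text
clock: 8.25
position: [531.0, 254.4, 139.4]
ee_rot: [-0.653, 0.753, 0.064, -0.055]
contact_force: [0.5, -1.0, -2.5]
gripper_width: 9.5
grasp_force: 61.7
```

Run:
```python
from h import *
for k in range(3): w=get_image("wrist")
s=read_state(); print(s["position"],s["contact_force"],s["gripper_width"])
cv2.imwrite("pics/v5.png",w["color"][120:370,120:520].repeat(2,0).repeat(2,1))
```

```text
[529.5472218  253.9952047  137.09438852] [-0.56528089 -0.29265197 -3.4914029 ] 9.513412177744348
```

View pics/v5.png

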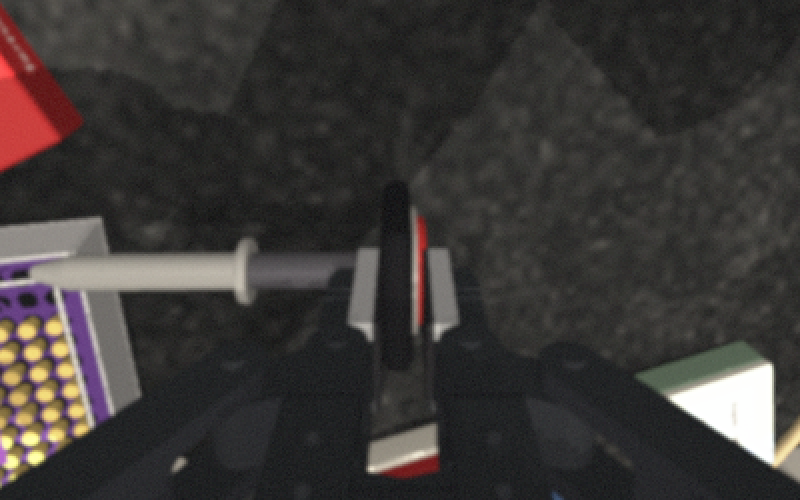

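Run:
```python
from h import *
p=shk([-137,55,115+20.7+40]);print(p); go(p,tool(YAW))
```

```text
[ 460.58839914 -178.83495804  175.7       ]
turn [ 0.172  0.007 -0.104] shift [438.3  13.5 -36.1]
```

>>> carry_out(
  motion=[
    [0.03, 0, -0.02, 20, 1, -20, -1],
    [0.07, 0, -0.04, 60, 2, -34, -1],
    [0.11, 0, -0.07, 105, 4, -36, -1],
    [0.15, 0.005, -0.09, 150, 5, -36, -1],
    [0.172, 0.007, -0.104, 200, 6, -36, -1],
  ],
)

```text
clock: 9.02
position: [500.3, 54.8, 172.9]
ee_rot: [-0.694, 0.72, 0.0, -0.001]
contact_force: [0.8, -0.2, -1.5]
gripper_width: 9.7
grasp_force: 61.7
```

Run:
```python
from h import *
go(shk([-137,55,115+20.7+40]),tool(YAW)); s=read_state(); print(s["gripper_width"],s["grasp_force"])
```

```text
turn [ 0.002 -0.001  0.002] shift [234.9  31.4  -2.5]
9.725584313001669 61.740878596901894
```

>>> carry_out(
  motion=[
    [0.002, 0, 0.002, 45, 6, -1, -1],
    [0.002, 0, 0.002, 95, 12, -2, -1],
    [0.002, 0, 0.002, 145, 20, -2, -1],
    [0.002, 0, 0.002, 195, 27, -2, -1],
    [0.002, 0, 0.002, 225, 31, -2, -1],
  ],
)

```text
clock: 9.65
position: [460.8, -169.1, 174.7]
ee_rot: [-0.692, 0.721, 0.001, 0.0]
contact_force: [-0.2, -0.6, -1.8]
gripper_width: 9.7
grasp_force: 61.8
```

Run:
```python
from h import *
for k in range(4): get_image("top")
go(shk([-137,55,115+20.7]),tool(YAW)); s=read_state(); print(s["position"],s["gripper_width"],s["grasp_force"])
```

```text
turn [-0.     0.001 -0.002] shift [11.4  0.8 39.4]
[ 461.85720353 -167.53244722  175.09942257] 9.40497133153204 61.77272144705057
```

>>> carry_out(
  motion=[
    [0, 0, -0.002, 5, 1, 10, -1],
    [0, 0, -0.002, 11, 1, 25, -1],
    [0, 0, -0.002, 11, 1, 37, -1],
    [0, 0, -0.002, 11, 1, 39, -1],
    [0, 0, -0.002, 11, 1, 39, -1],
  ],
)

```text
clock: 10.48
position: [461.7, -178.3, 137.2]
ee_rot: [-0.694, 0.72, -0.001, 0.001]
contact_force: [0.3, 0.8, -2.4]
gripper_width: 9.6
grasp_force: 61.8
```

Run:
```python
from h import *
for k in range(3): get_image("top")
w=get_image("wrist"); sc=get_image("scene"); go(shk([-137,55,115+20.7]),tool(YAW))
F=lambda x,y,z:proj(w,shk([x,y,z])).round(1)
print("pin pred nose,shoulder",F(-35,55,115),F(-92,55,115),"ear front top",F(-17,43,127),F(-17,67,127),"hole",F(-17,55,115),"back",F(17,43,127),F(17,67,127))
c=w["color"]; a=np.zeros((600,800,3),np.uint8)
a[:350]=cv2.resize(c[160:335,120:520],(800,350),interpolation=cv2.INTER_CUBIC)
u,v=proj(sc,shk([-40,55,115])).astype(int); print(u,v)
a[350:,:500]=cv2.resize(sc["color"][v-25:v+25,u-50:u+50],(500,250),interpolation=cv2.INTER_CUBIC)
np.save("w.npy",c); cv2.imwrite("pics/v6.png",a)
```

```text
turn [-0.004  0.     0.001] shift [0.5 1.3 2.2]
pin pred nose,shoulder [142.8 250.7] [242.8 251. ] ear front top [ 90.7 241. ] [101.4 280.8] hole [111.3 250.6] back [ 25.4 240.7] [ 39.2 280.6]
355 198
```

View pics/v6.png

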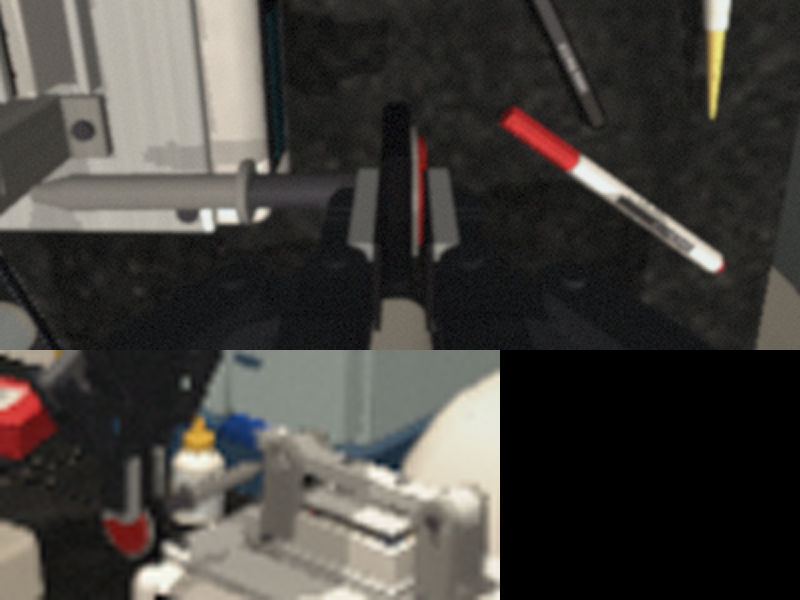

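The last view shows the pin held level (collar at crop (245,190)), its nose pointing left toward the fork, and the bar down. The fork's top edge lies just outside the crop, so I'll find it numerically.

Run:
```python
from h import *
c=np.load("w.npy"); g=cv2.cvtColor(c,cv2.COLOR_BGR2GRAY)
print("     ",*range(0,172,4))
for r in range(190,312,3): print(r,*["%3d"%v for v in g[r,0:172:4]])
```

```text
0 4 8 12 16 20 24 28 32 36 40 44 48 52 56 60 64 68 72 76 80 84 88 92 96 100 104 108 112 116 120 124 128 132 136 140 144 148 152 156 160 164 168
190 162 161 158 158 150 190 164 139 222 179 181 184 180 178 183 182 144  88  86  86  88  63 144 150 173 185 181 179 184 181 103  54 174 171 106  95  95  93  93 123 179  85 103
193 160 162 159 159 154 183 169 143 187 187 180 121  80  95 176 182 161  89  84  88  84  64 144 154 179 185 180 181 187 179 117  45 170 169 117  94  93  94  94 109 181  88  92
196 162 163 161 158 158 162 178 151 151 206 146  59  64  58  93 182 169  97  84  87  86  84 150 149 179 185 182 184 183 182 138  55 141 170 130  96  94  95  95 102 182  98  88
199 168 161 161 161 158 144 187 155 140 221 131  62  66  62  55 165 174 112  88  85  90 107 150 152 174 184 181 185 182 183 152  68 139 169 145  96  95  96  96 104 182 110  88
202 165 161 161 160 157 152 190 163 140 221 165  60  63  63  59 138 182 132  90  90  87  99 149 150 167 186 184 180 181 184 168  79 130 171 152  94  94 122 138 144 176 127  87
205 164 165 161 162 161 156 184 171 145 199 183 111  63  63  58 176 181 144 
[... 5559 characters left out ...]
  78  78  83  76  77  69  57  34  36  36  34  40  32  37  35  31 132 226 222 163 156 159 171 115  37  38  29  32  40  32  32  30  20  34  31  36  37  23  23  20  23  33  39
304  88  78  81  81  79  75  59  38  34  35  29  37  38  38  34  35  70 107  86  62  62  61  81  95  43  34  26  29  36  34  28  48  19  46  36  35  28  31  22  27  35  31  31
307  93  80  79  81  83  77  66  44  35  31  36  36  32  34  35  31  38  81  85  62  57  62  58  52  43  38  30  29  33  35  30  27  34  18  42  33  33  30  21  19  29  33  23
310  92  89  81  82  74  79  70  56  37  36  37  34  30  38  39  33  35  76  85  75  59  62  58  50  46  38  36  22  28  48  59  39  47  15  40  45  32  32  22  24  25  23  31
```

>>> carry_out(
  motion=[
    [-0.004, 0, 0.001, -0.3, 0, 1.2, -1],
    [-0.004, 0, 0.001, -0.3, 0, 2.2, -1],
    [-0.004, 0, 0.001, -0.3, 0, 2.2, -1],
    [-0.004, 0, 0.001, -0.3, 0, 2.2, -1],
  ],
)

```text
clock: 11.22
position: [461.6, -178.1, 135.2]
ee_rot: [-0.694, 0.72, 0.001, -0.0]
contact_force: [-0.4, 0.0, -2.6]
gripper_width: 9.6
grasp_force: 61.8
```

```bash
cat >> h.py <<'E'
def look():
    for k in range(2): get_image("top")
    c=get_image("wrist"); g=cv2.GaussianBlur(cv2.cvtColor(c["color"],cv2.COLOR_BGR2GRAY),(3,3),0)
    go(shk([-137,55,115+20.7]),tool(YAW)); s=read_state(); print(s["contact_force"].round(1),s["gripper_width"])
    return c,g
E
python3 - <<'E'
from h import *
c,g=look()
a=shk([-17,55,115]); J=[proj(c,a+RS.apply(e))-proj(c,a) for e in np.eye(3)]; print("px/mm x,y,z",np.round(J,2).tolist())
sub=(g[240:272,98:118]>82).astype(np.uint8); n,l,st,ce=cv2.connectedComponentsWithStats(sub); print("hole",[(st[i].tolist(),(ce[i]+[98,240]).round(1).tolist()) for i in range(1,n) if st[i][4]>40])
for x in (150,160,170,180,190,200,210,220,228): print(x,g[238:276:1,x].tolist() if x in(150,190,228) else "")
E
```

```text
turn [ 0.001  0.001 -0.   ] shift [ 0.8  1.  -0.5]
[ 1.4  0.6 -2.1] 9.649416352410183
px/mm x,y,z [[-1.79, 0.0], [0.41, 1.59], [-1.23, 0.88]]
hole [([0, 9, 13, 19, 198], [103.3, 257.7])]
150 [72, 72, 80, 97, 119, 137, 147, 151, 151, 143, 127, 111, 102, 104, 110, 116, 121, 124, 126, 127, 128, 128, 127, 126, 126, 130, 138, 147, 153, 154, 155, 155, 154, 154, 154, 154, 153, 149]
160 
170 
180 
190 [154, 155, 156, 162, 171, 179, 179, 166, 141, 112, 97, 97, 104, 112, 118, 122, 126, 129, 131, 132, 131, 130, 129, 127, 123, 122, 133, 155, 174, 181, 182, 182, 182, 182, 181, 181, 181, 176]
200 
210 
220 
228 [169, 172, 178, 189, 197, 201, 197, 180, 147, 114, 98, 100, 108, 115, 121, 125, 129, 132, 134, 133, 131, 130, 128, 126, 127, 142, 176, 212, 231, 235, 232, 229, 225, 216, 191, 142, 86, 49]
```

>>> carry_out(
  motion=[
    [0, 0, 0, -1.2, -6, -0.3, -1],
    [0, 0, 0, -1.2, -11, -0.3, -1],
    [0, 0, 0, -1.2, -15, -0.3, -1],
    [0, 0, 0, -1.2, -18, -0.3, -1],
    [0, 0, 0, -1.2, -18, -0.3, -1],
  ],
)

```text
clock: 12.0
position: [479.8, -177.6, 135.4]
ee_rot: [-0.694, 0.72, 0.001, -0.0]
contact_force: [0.3, 1.0, -1.7]
gripper_width: 9.7
grasp_force: 61.8
```

Run:
```python
from h import *
c,g=look()
print(proj(c,shk([-17,55,115])))
print("    ",*range(56,150,3))
for r in range(222,284,2): print(r,*["%3d"%v for v in g[r,56:150:3]])
```

```text
turn [ 0.001  0.001 -0.   ] shift [ 2.  18.8 -0.3]
[-0.2  0.  -1.7] 9.493036468670589
[138.11206224 251.16670944]
     56 59 62 65 68 71 74 77 80 83 86 89 92 95 98 101 104 107 110 113 116 119 122 125 128 131 134 137 140 143 146 149
222 118 212 235 233 232 211 181 183 185 184 179 180 185 184 178 138  89  87  87  88  82  72  71  72  72  72  71  74  76  78  78  76
224 114 193 235 234 232 221 181 181 184 183 180 179 185 184 179 147  95  87  88  88  84  79  80  80  80  78  73  76  77  78  74  68
226 110 160 233 236 230 228 183 182 185 183 180 178 183 185 182 156 101  87  88  86  84  78  78  84  85  86  77  77  77  76  68  61
228  74 117 230 235 230 232 190 181 185 183 181 178 182 185 182 163 108  87  86  87  83  46  35  43  59  77  78  78  78  69  60  59
230  39  85 223 235 231 234 197 181 183 183 182 179 181 185 183 169 117  89  87  88  86  43  24  43  70  77  79  79  71  62  60  60
232  41  62 210 235 232 233 202 180 182 183 182 179 179 185 183 174 127  89  87  88  86  54  45  71  78  78  80  72  63  61  61  60
234  41  46 187 235 234 215 168 178 182 184 182 179 179 185 183 177 138  92 
[... 2523 characters left out ...]
  97  65  61  62  63  64 100 168 180 180
274  37  45  96 112 116 116  96 104 151 159 161 161 162 160 162 167 162 116 106 115 118 120 109  70  63  62  63  66 129 159 159 159
276  37  36  60  89 103 108 104  90 120 140 149 152 153 151 151 156 158 136 110 106 109 113 112  86  67  62  54  47  72  78  78  77
278  36  37  37  49  64  75  85  83  81  90 127 135 137 138 139 139 139 139 128 103  94  95  98  87  72  53  36  23  23  25  25  24
280  35  35  36  35  37  40  47  58  44  73 151 157 156 157 158 154 154 158 155 111  85  85  86  61  41  34  28  23  19  21  21  21
282  34  35  34  35  35  35  34  45  35  71 165 173 173 172 175 170 170 175 172 123  86  85  84  61  23  30  31  27  22  23  22  21
```

>>> carry_out(
  motion=[
    [0, 0, 0, 0, -3, 0, -1],
    [0, 0, 0, 0, -6, 0, -1],
    [0, 0, 0, 0, -8, 0, -1],
    [0, 0, 0, 0, -8, 0, -1],
  ],
)

```text
clock: 12.65
position: [487.7, -177.8, 135.3]
ee_rot: [-0.694, 0.72, 0.001, -0.0]
contact_force: [-0.7, 0.1, -2.3]
gripper_width: 9.1
grasp_force: 61.9
```

Run:
```python
from h import *
c,g=look()
print("    ",*range(120,180,3))
for r in range(240,284,2): print(r,*["%3d"%v for v in g[r,120:180:3]])
```

```text
turn [0.001 0.001 0.   ] shift [ 2.  27.  -0.2]
[ 0.5  0.8 -2.4] 9.70779676235591
     120 123 126 129 132 135 138 141 144 147 150 153 156 159 162 165 168 171 174 177
240 154  99  87  91  95  92  91  84  70  63  61  62  86  65  61  59  61  60  62  62
242 162 106  90 100 101  98  95  79  64  63  61  62  77  69  61  60  63  61  62  62
244 163 109 100 108 107 105  97  71  62  63  63  63  70  70  60  62  61  62  62  62
246 146 102 111 113 112 108  92  65  65  73  76  69  68  70  64  66  65  65  65  68
248 135  98 117 118 114 109  85  64  73  90  87  82  81  83  82  82  83  83  83  84
250 125 100 120 118 117 111  78  63  84  93  95 100 102 102 103 102 102 103 103 103
252 116 107 123 120 118 114  72  68  97 105 110 115 116 116 116 117 116 116 117 117
254 110 115 124 124 123 111  69  75 116 118 121 125 124 124 125 125 125 124 125 124
256 106 122 125 126 127 108  66  84 124 124 126 129 128 128 131 129 130 130 130 129
258 104 123 126 128 128 102  64  88 126 128 128 129 128 129 129 130 130 129 130 129
260 102 121 127 130 128 103  64  84 122 126 128 127 127 128 128 129 127 128 129 127
262 103 1
[... 214 characters left out ...]
  92 157 159 145 143 145 150
268 109 117 127 130 131 118  70  61  65  67  66  61  69 133 182 166 155 154 153 155
270 125 108 123 126 128 121  78  62  60  62  62  62 106 172 185 170 156 154 154 154
272 145 103 117 121 122 122  89  64  62  64  63  79 154 180 181 163 155 155 154 153
274 158 111 109 116 118 120 102  68  62  63  63  99 154 159 157 139 138 137 137 135
276 155 128 107 107 111 112 108  79  65  57  45  56  76  77  78  69  68  68  69  70
278 140 136 120  96  93  97  94  81  61  36  25  25  26  25  24  23  22  24  25  27
280 159 161 147  95  85  85  75  43  34  25  21  22  24  21  23  21  23  22  21  25
282 173 177 163 100  86  84  77  27  24  22  21  22  21  22  23  23  24  24  24  22
```

>>> carry_out(
  motion=[
    [0, 0, 0, 0, -3, 0, -1],
    [0, 0, 0, 0, -6, 0, -1],
    [0, 0, 0, 0, -9, 0, -1],
    [0, 0, 0, 0, -12, 0, -1],
    [0, 0, 0, 0, -12, 0, -1],
  ],
)

```text
clock: 13.42
position: [499.8, -178.1, 135.1]
ee_rot: [-0.694, 0.72, 0.001, -0.0]
contact_force: [-0.7, 2.5, -4.3]
gripper_width: 9.8
grasp_force: 63.4
```

>>> carry_out(
  motion=[
    [0, 0, 0, -0.5, 0, 0.4, -1],
    [0, 0, 0, -0.5, -3, 0.4, -1],
    [0, 0, 0, -0.5, -6, 0.4, -1],
    [0, 0, 0, -0.5, -9, 0.4, -1],
    [0, 0, 0, -0.5, -9, 0.4, -1],
  ],
)

```text
clock: 14.05
position: [509.2, -178.2, 135.0]
ee_rot: [-0.694, 0.72, 0.0, 0.0]
contact_force: [-0.4, 2.6, -4.9]
gripper_width: 9.1
grasp_force: 63.2
```

>>> carry_out(
  motion=[
    [0, 0, 0, -0.7, 0, 0.6, -1],
    [0, 0, 0, -0.7, -3, 0.6, -1],
    [0, 0, 0, -0.7, -6, 0.6, -1],
    [0, 0, 0, -0.7, -9, 0.6, -1],
    [0, 0, 0, -0.7, -9, 0.6, -1],
  ],
)

```text
clock: 14.68
position: [518.5, -177.9, 134.7]
ee_rot: [-0.694, 0.72, -0.0, 0.0]
contact_force: [1.2, 1.0, -3.3]
gripper_width: 9.5
grasp_force: 62.5
```

Run:
```python
from h import *
c,g=look(); go(shk([-62,55,135.7]),tool(YAW))
for r in (252,257,261): print(r,g[r,120:260].tolist())
```

```text
turn [-0.001  0.     0.   ] shift [ 3.2 57.7 -1. ]
[ 0.8  0.7 -3.4] 9.177377784500472
turn [-0.001  0.     0.   ] shift [  3.2 -17.3  -1. ]
252 [201, 205, 207, 207, 205, 199, 190, 184, 182, 177, 163, 145, 131, 125, 123, 123, 123, 123, 122, 122, 122, 122, 120, 114, 101, 86, 86, 108, 141, 166, 176, 178, 177, 176, 174, 173, 173, 174, 175, 175, 175, 175, 175, 174, 173, 172, 171, 170, 170, 169, 168, 168, 168, 168, 168, 164, 152, 131, 109, 99, 104, 116, 123, 124, 124, 124, 124, 123, 123, 123, 123, 123, 121, 114, 99, 82, 71, 73, 87, 104, 115, 118, 119, 119, 119, 119, 119, 119, 119, 118, 118, 119, 119, 119, 119, 120, 120, 120, 120, 120, 120, 120, 120, 120, 120, 120, 120, 120, 120, 120, 120, 120, 120, 120, 121, 120, 119, 121, 126, 129, 127, 118, 101, 80, 63, 55, 54, 57, 59, 59, 59, 59, 59, 58, 59, 58, 58, 58, 59, 59]
257 [197, 202, 205, 207, 208, 207, 201, 191, 180, 168, 152, 136, 128, 126, 127, 128, 128, 129, 130, 130, 130, 128, 123, 111, 93, 85, 101, 134, 165, 179, 181, 180, 181, 181, 183, 185, 185, 184, 183, 182, 183, 184, 183, 181, 178, 177, 176, 175, 176, 178, 180, 181, 181, 181, 177, 16
[... 381 characters left out ...]
 70, 70, 71, 70, 70]
261 [193, 199, 203, 206, 208, 208, 207, 200, 188, 171, 151, 135, 128, 127, 127, 128, 129, 130, 131, 131, 131, 130, 126, 113, 95, 85, 97, 129, 160, 176, 179, 180, 181, 182, 184, 185, 184, 183, 183, 184, 185, 184, 182, 179, 178, 178, 178, 179, 181, 183, 184, 184, 183, 180, 174, 164, 146, 120, 102, 102, 112, 122, 127, 129, 130, 131, 132, 131, 131, 132, 132, 131, 126, 112, 93, 76, 71, 81, 99, 115, 123, 126, 127, 127, 127, 126, 126, 126, 127, 127, 126, 125, 126, 127, 127, 126, 126, 125, 125, 125, 125, 125, 125, 125, 124, 125, 125, 126, 126, 126, 125, 125, 125, 125, 124, 122, 121, 125, 131, 136, 136, 126, 106, 82, 65, 58, 58, 59, 60, 61, 61, 62, 63, 62, 61, 60, 60, 60, 61, 61]
```

>>> carry_out(
  motion=[
    [0, 0, 0, -0.2, -3, 0.2, -1],
    [0, 0, 0, -0.2, -6, 0.2, -1],
    [0, 0, 0, -0.2, -9, 0.2, -1],
    [0, 0, 0, -0.2, -12, 0.2, -1],
    [0, 0, 0, -0.2, -12, 0.2, -1],
  ],
)

```text
clock: 15.45
position: [530.0, -178.1, 134.3]
ee_rot: [-0.694, 0.72, 0.0, -0.0]
contact_force: [-0.4, 0.0, -0.4]
gripper_width: 9.8
grasp_force: 61.9
```

>>> carry_out(
  motion=[
    [0, 0, 0, 0, -1.5, 0, -1],
    [0, 0, 0, 0, -2.5, 0, -1],
    [0, 0, 0, 0, -2.5, 0, -1],
  ],
)

```text
clock: 15.82
position: [532.2, -178.2, 134.3]
ee_rot: [-0.694, 0.72, 0.0, -0.0]
contact_force: [0.4, -0.1, -2.0]
gripper_width: 9.4
grasp_force: 61.9
```

>>> carry_out(
  motion=[
    [0, 0, 0, 0, -1, 0, -1],
    [0, 0, 0, 0, -2, 0, -1],
    [0, 0, 0, 0, -2, 0, -1],
  ],
)

```text
clock: 16.2
position: [534.2, -178.2, 134.2]
ee_rot: [-0.694, 0.72, 0.001, -0.0]
contact_force: [-1.0, -0.0, -1.8]
gripper_width: 9.5
grasp_force: 61.9
```

>>> carry_out(
  motion=[
    [0, 0, 0, 0, -1, 0, -1],
    [0, 0, 0, 0, -1.5, 0, -1],
    [0, 0, 0, 0, -1.5, 0, -1],
  ],
)

```text
clock: 16.58
position: [535.7, -178.3, 134.2]
ee_rot: [-0.694, 0.72, 0.001, -0.0]
contact_force: [0.8, 0.2, -2.0]
gripper_width: 9.3
grasp_force: 61.9
```

>>> carry_out(
  motion=[
    [0, 0, 0, 0, -1, 0, -1],
    [0, 0, 0, 0, -2, 0, -1],
    [0, 0, 0, 0, -2, 0, -1],
  ],
)

```text
clock: 16.95
position: [537.8, -178.4, 134.2]
ee_rot: [-0.694, 0.72, 0.0, -0.0]
contact_force: [-0.3, 0.5, -2.2]
gripper_width: 9.6
grasp_force: 61.9
```

Run:
```python
from h import *
c,g=look()
print("    ",*range(205,262,3))
for r in range(236,284,3): print(r,*["%3d"%v for v in g[r,205:262:3]])
```

```text
turn [ 0.001  0.001 -0.   ] shift [ 3.4 76.9 -1.4]
[-0.4  0.7 -2.2] 9.587567037002307
     205 208 211 214 217 220 223 226 229 232 235 238 241 244 247 250 253 256 259
236 189 188 182 132  90  94  89  82  81  82  76  63  68  62  61  63  65  95 113
239 187 189 184 142  90  95  96  95  92  85  66  65  82  67  63  63  70 129 147
242 185 187 183 148  94 106 107 105 103  85  65  71  89  74  63  63  99 149 152
245 162 161 158 130  98 116 115 112 109  80  72  90 102  71  57  62 117 133 134
248 165 161 157 118 106 121 121 117 110  78  85 110 110  64  45  46  49  50  49
251 171 166 163 113 114 126 124 123 115  77 107 122 117  61  55  55  55  56  56
254 174 176 170 109 121 128 128 129 116  79 124 132 120  63  64  64  64  64  64
257 179 183 174 108 123 129 131 132 109  81 128 135 119  64  70  71  71  70  71
260 183 185 172 106 122 130 133 133 113  82 123 134 121  63  63  62  63  64  63
263 186 186 173 105 120 130 133 133 118  75 103 130 126  65  70 110 111 109 109
266 186 184 171 106 118 130 132 134 122  70  73 111 126  73 136 226 226 225 224
269 179 180 173 117 109 125 128 131 124  74  62  90 114  92 193 232 230 230 228
272 166 172 172 135  99 117 120 123 122  82  63 101 190 204 230 232 230 230 228
275 153 157 160 147 102 104 109 110 113  90  61  75 123 130 132 144 142 143 142
278 146 145 148 149 122  89  79  62  64  63  49  37  37  36  39  42  44  41  41
281 176 173 176 178 145  88  73  27  30  39  37  36  35  36  41  49  43  38  40
```

>>> carry_out(
  motion=[
    [0, 0, 0, 0, -0.5, 0, -1],
    [0, 0, 0, 0, -1, 0, -1],
    [0, 0, 0, 0, -1, 0, -1],
  ],
)

```text
clock: 17.48
position: [538.7, -178.4, 134.3]
ee_rot: [-0.694, 0.72, 0.001, -0.0]
contact_force: [-0.0, 0.0, -1.9]
gripper_width: 9.6
grasp_force: 61.9
```

>>> carry_out(
  motion=[
    [0, 0, 0, 0, -0.5, 0, -1],
    [0, 0, 0, 0, -1, 0, -1],
    [0, 0, 0, 0, -1, 0, -1],
  ],
)

```text
clock: 17.85
position: [539.7, -178.4, 134.2]
ee_rot: [-0.694, 0.72, 0.001, -0.0]
contact_force: [0.0, -0.5, -1.7]
gripper_width: 9.3
grasp_force: 61.9
```

>>> carry_out(
  motion=[
    [0, 0, 0, 0, -0.5, 0, -1],
    [0, 0, 0, 0, -1, 0, -1],
    [0, 0, 0, 0, -1, 0, -1],
  ],
)

```text
clock: 18.23
position: [540.0, -178.5, 134.1]
ee_rot: [-0.693, 0.72, 0.001, -0.001]
contact_force: [-3.3, -0.8, 0.4]
gripper_width: 9.8
grasp_force: 61.5
```

>>> carry_out(
  motion=[
    [0, 0, 0, 0, -0.5, 0, -1],
    [0, 0, 0, 0, -1, 0, -1],
    [0, 0, 0, 0, -1, 0, -1],
  ],
)

```text
clock: 18.6
position: [540.0, -178.5, 134.0]
ee_rot: [-0.693, 0.721, 0.002, -0.001]
contact_force: [-6.7, 1.0, 2.8]
gripper_width: 9.7
grasp_force: 61.0
```

Run:
```python
from h import *
c,g=look()
print("    ",*range(215,262,2))
for r in range(236,284,3): print(r,*["%3d"%v for v in g[r,215:262:2]])
```

```text
turn [ 0.005  0.001 -0.   ] shift [ 3.4 79.4 -1.3]
[-6.2  1.1  1.9] 9.144685619845113
     215 217 219 221 223 225 227 229 231 233 235 237 239 241 243 245 247 249 251 253 255 257 259 261
236 184 162 115  90  89  90  85  82  79  79  79  81  75  65  64  66  62  62  62  61  63  68  95 111
239 185 168 123  92  92  97  97  94  92  91  89  81  71  67  69  67  62  61  62  62  63  86 127 140
242 185 170 128  94  98 107 106 104 103 102  97  81  81  87  82  66  62  62  63  62  75 125 148 152
245 161 151 117  96 110 116 115 113 111 109  97  82  98 101  84  63  58  57  57  59  85 127 134 134
248 157 143 108 101 118 121 120 119 117 112  96  92 113 109  81  52  45  46  45  44  48  52  54  52
251 162 143 105 110 125 124 123 122 120 117  95  98 123 116  78  52  52  55  55  55  53  56  56  56
254 173 142 104 119 128 127 127 128 128 120  94 107 132 120  77  59  64  62  64  65  64  65  65  63
257 177 137 105 125 130 130 130 132 132 121  89 109 134 122  78  65  69  70  71  70  71  70  70  72
260 176 136 101 120 129 131 132 133 134 120  89 109 135 124  79  59  63  64  63  65  64  65  64  60
263 174 138 101 117 128 131 133 134 135 126  92 105 135 127  83  56  65  92  97  97  96  94  94  92
266 171 137  99 113 128 131 132 134 135 127  91  94 126 125  91  69 134 214 226 225 224 223 223 221
269 170 148 105 107 122 127 128 130 132 128  98  77 104 115  95 106 189 230 232 232 231 230 229 228
272 173 160 118  98 112 118 121 123 124 124 106  74  69  83 138 208 231 233 232 232 230 229 230 228
275 163 161 136 104 101 109 111 110 104 105  97  77  62  69 119 152 157 155 154 153 152 150 151 150
278 144 144 140 119  93  88  83  73  73  74  74  65  49  40  37  38  39  41  46  46  45  44  41  40
281 158 154 153 133  97  85  73  45  39  38  41  39  38  35  36  36  38  42  46  48  45  40  40  42
```

>>> carry_out(
  motion=[
    [0, 0, 0, 0, 0.8, -0.5, -0.6],
    [0, 0, 0, 0, 0.8, -0.5, -0.4],
    [0, 0, 0, 0, 0.8, -0.5, -0.4],
    [0, 0, 0, 0, 0.8, -0.5, -0.4],
  ],
)

```text
clock: 19.25
position: [540.9, -178.5, 134.9]
ee_rot: [-0.694, 0.72, 0.0, -0.0]
contact_force: [-3.8, -0.3, 0.4]
gripper_width: 25.6
grasp_force: 1.5
```

Run:
```python
from h import *
c,g=look(); h=cv2.cvtColor(c["color"],cv2.COLOR_BGR2HSV)
m=((h[...,0]<8)|(h[...,0]>172))&(h[...,1]>150)&(h[...,2]>80); m[:210]=0;m[300:]=0;m[:,:290]=0;m[:,370:]=0
ys,xs=np.nonzero(m); print("red",len(xs),xs.min(),xs.max(),ys.min(),ys.max())
for r in (248,257,263): print(r,g[r,215:380:2].tolist())
```

```text
turn [0.001 0.001 0.   ] shift [ 3.4 80.3 -0.8]
[-2.9  0.2 -0. ] 25.483143150223228
red 638 331 346 228 279
248 [163, 159, 146, 110, 99, 118, 123, 121, 119, 118, 114, 97, 74, 97, 116, 106, 71, 49, 47, 49, 48, 49, 48, 49, 49, 49, 50, 49, 50, 50, 50, 51, 51, 56, 78, 88, 88, 89, 84, 49, 20, 29, 48, 53, 53, 54, 53, 53, 52, 38, 21, 23, 21, 23, 23, 21, 22, 56, 97, 79, 72, 71, 71, 71, 68, 51, 24, 41, 79, 90, 89, 88, 80, 47, 33, 34, 35, 37, 39, 38, 39, 36, 32]
257 [184, 180, 148, 104, 117, 129, 130, 132, 133, 133, 120, 87, 92, 127, 141, 123, 77, 68, 70, 70, 70, 70, 69, 70, 70, 69, 68, 59, 37, 26, 22, 23, 40, 75, 88, 88, 90, 85, 55, 20, 14, 36, 54, 58, 64, 66, 66, 66, 65, 49, 24, 21, 22, 20, 19, 22, 25, 77, 113, 90, 79, 80, 80, 80, 76, 58, 26, 19, 46, 82, 90, 89, 89, 83, 48, 23, 24, 22, 24, 28, 30, 30, 25]
263 [185, 181, 150, 102, 111, 128, 131, 132, 134, 135, 129, 95, 77, 108, 133, 123, 80, 68, 123, 163, 166, 165, 174, 184, 183, 168, 88, 28, 26, 23, 24, 35, 69, 87, 89, 89, 90, 73, 33, 17, 30, 125, 206, 219, 218, 220, 194, 119, 81, 56, 22, 19, 21, 21, 21, 20, 26, 76, 111, 84, 70, 71, 71, 69, 68, 52, 23, 13, 27, 65, 88, 90, 90, 89, 76, 39, 22, 25, 25, 27, 26, 24, 26]
```

>>> carry_out(
  motion=[
    [0, 0, 0, 0, 2, 0, -0.4],
    [0, 0, 0, 0, 3, 0, -0.4],
    [0, 0, 0, 0, 3, 0, -0.4],
  ],
)

```text
clock: 19.77
position: [538.4, -178.4, 135.0]
ee_rot: [-0.694, 0.72, -0.0, 0.0]
contact_force: [-0.6, -0.3, 0.4]
gripper_width: 25.4
grasp_force: 0.0
```

Free of contact. Lift off.

>>> carry_out(
  motion=[
    [0, 0, 0, 0, 3, -8, -0.4],
    [0, 0, 0, 0, 3, -20, -0.4],
    [0, 0, 0, 0, 3, -45, -0.4],
    [0, 0, 0, 0, 3, -80, -0.4],
    [0, 0, 0, 0, 3, -110, -0.4],
  ],
)

```text
clock: 20.4
position: [535.3, -178.5, 247.3]
ee_rot: [-0.694, 0.72, -0.0, 0.001]
contact_force: [0.9, 0.1, -0.6]
gripper_width: 25.6
grasp_force: 0.0
```

>>> carry_out(
  motion=[
    [0, 0, 0, -5, 30, -20, 0],
    [0, 0, 0, -10, 60, -20, 0],
    [0, 0, 0, -10, 60, -20, 0],
    [0, 0, 0, -10, 60, -20, 0],
  ],
)

```text
clock: 20.9
position: [475.9, -166.2, 265.7]
ee_rot: [-0.694, 0.72, -0.0, 0.0]
contact_force: [0.4, -0.6, 1.0]
gripper_width: 42.6
grasp_force: 0.0
```

Run:
```python
from h import *
for k in range(2): get_image("top")
w=get_image("wrist"); c=w["color"]; h=cv2.cvtColor(c,cv2.COLOR_BGR2HSV); s=read_state(); print(s["position"],s["contact_force"].round(1),s["joint_vel"].round(3))
P=lambda x,y=55,z=115:proj(w,shk([x,y,z])).round(1)
print("pred fork mouth",P(-17),"collar back",P(-20),"plate",P(-56),P(-64),"btn out end",P(-73),"in",P(-68))
m=((h[...,0]<8)|(h[...,0]>172))&(h[...,1]>150)&(h[...,2]>80); m=m.astype(np.uint8)
n,l,st,ce=cv2.connectedComponentsWithStats(m); print([(st[i].tolist(),ce[i].round(1).tolist()) for i in range(1,n) if st[i][4]>60])
b=(h[...,1]>120)&(abs(h[...,0].astype(int)-110)<12)&(h[...,2]>80); n,l,st,ce=cv2.connectedComponentsWithStats(b.astype(np.uint8)); print("blue",[(st[i].tolist(),ce[i].round(1).tolist()) for i in range(1,n) if st[i][4]>60],"tab pred",P(0,93.5,124))
g=h[...,2]; r=int(P(-40)[1]); 
for rr in (r,r+3,r+6): print(rr,g[rr,int(P(-5)[0])-10:int(P(-73)[0])+20].tolist())
```

```text
[ 476.02467113 -166.19763361  264.64640815] [ 0.1 -0.1 -0.4] [-0.     0.002 -0.004 -0.     0.    -0.001]
pred fork mouth [210.5 175.7] collar back [213.7 175.7] plate [251.2 175.7] [259.6 175.7] btn out end [269.  175.7] in [263.8 175.7]
[([258, 165, 9, 28, 236], [262.1, 178.1]), ([366, 170, 27, 23, 276], [379.1, 181.0]), ([309, 269, 9, 16, 122], [313.1, 276.7]), ([203, 355, 23, 40, 446], [215.7, 374.4])]
blue [([182, 206, 22, 27, 477], [193.0, 219.9])] tab pred [194.4 216.6]
175 [170, 177, 179, 176, 170, 151, 120, 111, 128, 131, 132, 130, 132, 128, 120, 103, 79, 79, 104, 120, 125, 103, 74, 55, 52, 50, 53, 54, 53, 53, 54, 58, 53, 56, 52, 55, 55, 60, 64, 65, 64, 69, 66, 67, 69, 66, 67, 63, 63, 68, 74, 79, 81, 77, 71, 68, 72, 63, 39, 22, 21, 24, 25, 29, 22, 23, 49, 83, 112, 124, 145, 155, 161, 163, 162, 156, 150, 124, 92, 83, 117, 155, 181, 192, 195, 196, 198, 198, 196, 199, 200, 213, 226, 228, 227, 225, 222, 195, 139, 73, 40]
178 [185, 184, 188, 185, 174, 148, 122, 112, 127, 133, 133, 136, 137, 134, 122, 100, 85, 103, 124, 137, 131, 110, 81, 70, 68, 68, 65, 68, 69, 68, 70, 66, 68, 68, 68, 72, 69, 69, 67, 74, 71, 70, 68, 71, 65, 68, 71, 71, 66, 70, 72, 70, 70, 71, 68, 70, 63, 66, 49, 29, 26, 23, 29, 24, 21, 19, 53, 92, 117, 133, 149, 163, 168, 169, 167, 166, 155, 130, 90, 86, 127, 184, 226, 238, 241, 240, 240, 240, 241, 240, 239, 241, 241, 240, 240, 240, 231, 206, 148, 85, 50]
181 [190, 192, 192, 190, 176, 149, 118, 112, 129, 136, 138, 138, 139, 137, 129, 102, 86, 97, 118, 134, 133, 114, 80, 66, 68, 65, 71, 67, 73, 68, 66, 66, 70, 68, 65, 66, 67, 65, 65, 68, 66, 64, 67, 68, 69, 64, 69, 65, 68, 64, 64, 66, 64, 64, 66, 65, 63, 63, 51, 37, 25, 20, 25, 22, 18, 27, 49, 93, 115, 134, 146, 158, 164, 164, 166, 162, 156, 133, 96, 88, 137, 198, 233, 242, 239, 241, 240, 240, 240, 240, 239, 241, 239, 239, 240, 239, 228, 201, 145, 85, 49]
```

```bash
python3 -c "
from bench import *
print(job_done())"
```

```text
the job is handed in; nothing more can be done
None
```

The job is handed in at about 21 s of the 62 s allowed, though the script returned no verdict. The bar is down on its stop and the pin is through the fork with its shoulder at or within about 1 mm of the front ear. The button is sprung out, and the arm is clear of everything and never went near the bystanders.

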